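Index the lamp carousel and bed it on its pawl

ROBOT

A 6-joint arm with a two-finger parallel gripper is mounted at the origin on the work surface. World frame = base frame: x ahead of the robot, y to its left, z up, the work surface at z = 0. Lengths are in m, angles in degrees, forces in N, time in s.
With the tool pointing down it reaches from about 0.4 to 0.825 m from the base axis. Payload 7 kg.
Tool frame: the origin (TCP) lies between the finger pads; the fingertips stand 14 mm ahead of it and the grasp point (between the pads) lies 5 mm behind it; z points along the fingers, y is the line along which they close (so a half turn about z gives the same grasp; the last joint's range is limited). The gripper opens to 88 mm and grips with 3 to 60 N. Pads are 19 mm wide; open, the fingers measure 130 mm over their backs; the gripper's body (78 mm by 193 mm) begins 47 mm behind the grasp point.
Start: joints at [-48.008, 20.546, 0.682, 0, -70.136, -16.507], TCP at [0.29, -0.609, 0.241] pointing down, gripper open.
Joint ranges: [-176.03, 176.03], [-82.01, 121.73], [-58.28, 71.71], [-173.87, 95.51], [-174.79, -0.11], [-173.66, 173.66]. Speed limits (degrees/s): [136.94, 136.94, 172.46, 180, 180, 180].

INTERFACE

Orientations are given as [roll, pitch, yaw] about the fixed x, y, z axes, in that order (R = Rz(yaw) Ry(pitch) Rx(roll)).
In Python, from plant import status, cams, job gives the robot as it stands. The module is installed in compiled form; this text tells all that it offers.
- The arm moves only by the tool step_arm, never from a script. Its arguments are lists of equal length, an entry for each row: "xyz": the shift along the tool's x, y, z each as a share of 20 cm, from -1 to 1, a list of three; "yaw": the turn about the tool's z as a share of 360 degrees, from -1 to 1; "claw": the closure, from -1 (fully open) to 1 (shut). A call has 1 to 20 rows; each row is the pose to reach, as a shift and turn from the pose commanded when the call began, along the tool's axes at that moment, turning the shorter way round; what a row does not reach only later rows make up. A row lasts 1/12 s, in which the tool goes at most 41.7 mm and 7.16 degrees, less where a joint would pass 70% of its speed; a pose out of reach is approached as far as the arm can. A call with a number of a shift or a turn outside -1 to 1 is refused whole. A call with a gripper value outside its range is refused whole. The fingers move at their own pace and stop on an object; "grip_force" is the grip in N (left out, the last holds). Time passes only in rows, so rows that repeat a pose let the fingers close. It gives the time, the measured TCP pose, the force, the opening and the grip force at its end, in the units of the state.
- status.get_state(): the state, without advancing time (a new reading comes with each control period).
- cams.capture(name): name is "side" or "top" or "wrist"; returns (picture, depth): 384x512x3 uint8, blue, green, red; 384x512 float32, m along the optical axis (not along the pixel's ray), 0 where there is no reading.
- cams.calibration(name): a dict with "mtx" (3x3 intrinsics, pixels), "camera_from_world" (4x4, takes a point from world to camera coordinates); the wrist camera has in their place "T_tool_cam" (4x4, takes a point from camera to tool coordinates, whose origin is the TCP and whose axes are the flange's). Camera axes: x right, y down, z forward; pixel columns grow to the right and rows downward; lengths in m; the calibration is good to about 2 mm. The wrist camera is an equidistant fisheye: a pixel r from the principal point sees the ray r / f radians off the axis. A picture is of the moment at which its call begins: read the wrist's pose just before it. calibration takes no time and is no camera call.
- job.close_job(): hands the job in; it is judged then, once.
The state is a dict: "time_s": time; "joints": joint angles; "qd": joint speeds; "joint_torque": joint torques, N m; "tcp_pos": TCP position; "eef_rot": TCP orientation; "contact_force": force on the tool from outside, world axes, zero at the start; "moment": the same for the moment, N m; "gripper_width": finger opening in m; "gripper_force": force on a finger pad.
Only numpy, scipy, OpenCV 4.12 (cv2) and the standard library are available. Lean on these libraries where they do the work, as an engineer would, in place of code of your own. Each camera call takes 0.05 s, during which the arm holds its last target. There are 200 camera calls.

TASK

Turn the ratchet carousel anticlockwise (seen from above) by pushing its rim posts until the lamp that carries the T-shaped clip has come just past the front, the side towards the robot, and the pawl has dropped behind the ratchet tooth. Then turn the carousel back so that this tooth beds on the pawl: keep a steady push of about 12 N on a post for half a second, never over 20 N, and let go. Do not touch the lamps, and leave the film roll, the bottle and the screwdriver where they are.

Things in the scene. Friction and masses are not known exactly. Their poses are not given: they have to be found in the camera images.
- stand: The carousel's fixed stand: dark steel foot 200 mm in diameter with a plate on its -y side that carries the pawl. Origin on the turning axis, at bench level; z up; its front is its own -x direction (roughly towards the robot, turned by up to 0.25 rad). Nominally the carousel is bedded when one nest is exactly at the front.
- pawl_plate (a point): Fixed point of the stand under the pawl, on its -y side, 130 mm from the axis. The spring pawl, a steel bar 10 mm wide, points at the axis and rides on the rim below the disc's top. It lets the carousel turn anticlockwise only; clockwise a tooth comes to bear on it and its cushion yields about 1 mm per 9 N. It is clamped up to 12 mm either way along the rim from this point: not measured.
- turntable: The carousel: white disc 250 mm in diameter, its top 52 mm above the bench. Origin on the turning axis at bench level, z up; turns about z. Four nests 65 mm from the axis on its own +x, +y, -x and -y. Free turning takes about 2 to 3 N at a post; it stays where it is left.
- post (a point): Half-way up one of four upright steel rim posts: 14 mm in diameter, from the disc's top (52 mm) to 97 mm above the bench, 110 mm from the axis, midway between the nests, a quarter turn apart (this one at 45 degrees in the turntable's frame). Four ratchet teeth on the rim: over the 25 degrees or so before a nest is at the front the push rises by 2 to 5 N, then the pawl drops behind the tooth, within 6 degrees of the front.
- lamp_clip_center (a point): point on the axis, 14 mm above the foot, of the lamp to be brought to the front: a round lamp unit 48 mm in diameter, black base and red domed lens, 28 mm high like the others, but with a black T-shaped clip upright on top (bar 36 mm long, 51 mm above its foot). Stands loose in its nest on the turntable, up to 1.5 mm off the nest's centre.
- lamp_a_center (a point): point at the centre, half-way up the 28 mm body, of a round lamp unit 48 mm in diameter with black base and red domed lens, 28 mm high, no clip. Stands loose in its nest on the turntable, up to 1.5 mm off the nest's centre.
- lamp_b_center (a point): point at the centre, half-way up the 28 mm body, of a round lamp unit 48 mm in diameter with black base and red domed lens, 28 mm high, no clip. Stands loose in its nest on the turntable, up to 1.5 mm off the nest's centre.
- lamp_c_center (a point): point at the centre, half-way up the 28 mm body, of a round lamp unit 48 mm in diameter with black base and red domed lens, 28 mm high, no clip. Stands loose in its nest on the turntable, up to 1.5 mm off the nest's centre.
- film_roll: bystander: standing roll of white film on a hollow core, 90 mm in diameter, 90 mm high; origin at the centre of its underside.
- bottle: bystander: small clear bottle, 48 mm in diameter, 100 mm high; origin at the centre of its underside.
- driver: bystander: screwdriver lying on the bench along its own x; origin at its underside.
Things that resemble listed ones, but are neither listed nor needed, are in the scene too. Leave any blue, purple or yellow look-alike of the part that bears lamp_clip_center alone.

How it is judged:
By the outcome, as a careful person would: the job done as asked, in the order asked, and still so for the second after the job is handed in, with the robot touching nothing.
It also fails if it takes over 67 s, if anything falls off the work surface, if the arm or the gripper's body presses on something with over 40 N, if the wrist force passes 120 N, or if a joint passes its speed limit or range.

## Working session

There is one attempt and no reset: what is moved stays moved. The work goes in short steps, Python scripts to look and compute and a tool call to move; the robot and the scene stay as the last step left them, time stands still between calls to the robot, and variables do not carry over. Pictures are saved under pics/ and viewed, at most 10 in all, crops included, and the job is handed in when it is done.

Besides the shell and the picture viewer there is one more tool, called after "Call:" as name(argument=value, ...), one argument or row to a line, values as JSON. step_arm: Moves the arm, as the interface text tells. Shift numbers are shares of 20 cm and turn numbers shares of 360 degrees, none past 1 either way. Its arguments: {"type":"object","properties":{"xyz":{"type":"array"},"yaw":{"type":"array"},"claw":{"type":"array"},"grip_force":{"type":"number"}},"required":["xyz","yaw","claw"]}

```bash
mkdir -p pics
python3 - <<'E'
from plant import status,cams
import cv2,numpy as np
for n in("top","side"):
    p,d=cams.capture(n); cv2.imwrite(f"pics/{n}0.png",p); np.savez(f"{n}0.npz",p=p,d=d)
    c=cams.calibration(n); print(n,np.round(c["mtx"],1).tolist(),np.round(c["camera_from_world"],4).tolist())
print(status.get_state())
E
```

```text
top [[364.7, 0.0, 252.8], [0.0, 364.7, 193.7], [0.0, 0.0, 1.0]] [[-0.0212, -0.9995, 0.0248, -0.0], [-0.9909, 0.0177, -0.1332, 0.6236], [0.1327, -0.0274, -0.9908, 0.9385], [0.0, 0.0, 0.0, 1.0]]
side [[442.2, 0.0, 259.1], [0.0, 442.2, 183.3], [0.0, 0.0, 1.0]] [[0.783, -0.6216, 0.0224, -0.4776], [-0.3916, -0.5206, -0.7587, 0.306], [0.4832, 0.5853, -0.6511, 1.1483], [0.0, 0.0, 0.0, 1.0]]
{'time_s': 0.1, 'joints': array([-4.80073910e+01,  2.05867380e+01,  6.40247084e-01, -1.56439453e-02,
       -7.01368763e+01, -1.65066507e+01]), 'qd': array([-0.02181618, -0.0606475 ,  0.06572034,  0.05054281, -0.05819942,
       -0.03526012]), 'joint_torque': array([-1.09328197e-03, -5.84163702e+01,  2.93750900e+01,  7.01542899e+00,
        1.01918538e-02, -5.50750144e-05]), 'tcp_pos': array([ 0.29023565, -0.60896492,  0.23973895]), 'eef_rot': array([ 1.79915890e+02, -9.58762299e-03, -1.54519361e+02]), 'contact_force': array([ 0.09636776, -0.59486855, -0.59836959]), 'moment': array([ 0.01927183, -0.02960505,  0.03089825]), 'gripper_force': 0.0, 'gripper_width': 0.08760130051216053}
```

View pics/top0.png

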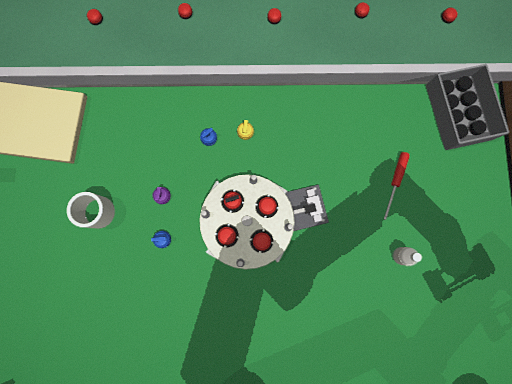

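View pics/side0.png

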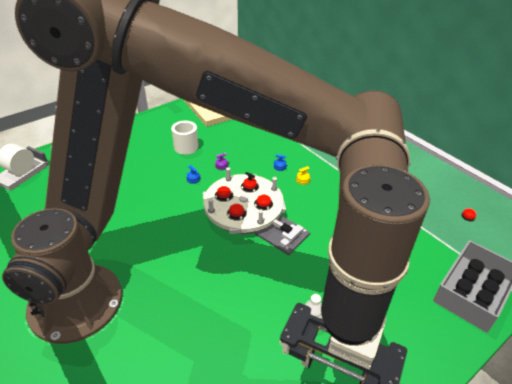

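```bash
cat > h.py <<'E'
import numpy as np,cv2
from plant import cams,status
def px2w(n,u,v,z):
    c=cams.calibration(n);K=c["mtx"];T=np.array(c["camera_from_world"])
    R=T[:3,:3];o=-R.T@T[:3,3];d=R.T@np.linalg.inv(K)@np.array([u,v,1.])
    return o+d*(z-o[2])/d[2]
def w2px(n,p):
    c=cams.calibration(n);q=np.array(c["camera_from_world"])@np.r_[p,1];q=c["mtx"]@q[:3];return q[:2]/q[2]
E
python3 - <<'E'
from h import *
p=np.load("top0.npz")["p"]
cv2.imwrite("pics/top0c.png",cv2.resize(p[165:280,190:335],None,fx=5,fy=5,interpolation=cv2.INTER_CUBIC))
hsv=cv2.cvtColor(p,cv2.COLOR_BGR2HSV)
m=((hsv[...,0]<40)|(hsv[...,0]>80)|(hsv[...,1]<80)).astype(np.uint8); m[:, :195]=0;m[:,293:]=0;m[:170]=0;m[272:]=0
m[hsv[...,2]<60]=0
cs=max(cv2.findContours(m,0,1)[0],key=cv2.contourArea)
e=cv2.fitEllipse(cs[:,0]);print(e,px2w("top",*e[0],.052))
for u,v,z in[(232,202,.04),(267,206,.08),(262,241,.08),(227,236,.08),(253.5,179,.097),(205,212,.097),(240,263,.097),(288,226,.097),(310,207,.05)]:
    print((u,v),np.round(px2w("top",u,v,z),4))
E
```

```text
((246.85311889648438, 221.08726501464844), (94.49409484863281, 96.6718521118164), 52.55259323120117) [0.54958234 0.00534245 0.052     ]
(232, 202) [0.6022 0.0441 0.04  ]
(267, 206) [ 0.5857 -0.0469  0.08  ]
(262, 241) [ 0.4967 -0.0319  0.08  ]
(227, 236) [0.5111 0.0567 0.08  ]
(253.5, 179) [ 0.6538 -0.0132  0.097 ]
(205, 212) [0.5718 0.1104 0.097 ]
(240, 263) [0.4439 0.0247 0.097 ]
(288, 226) [ 0.5326 -0.0973  0.097 ]
(310, 207) [ 0.5838 -0.1635  0.05  ]
```

View pics/top0c.png

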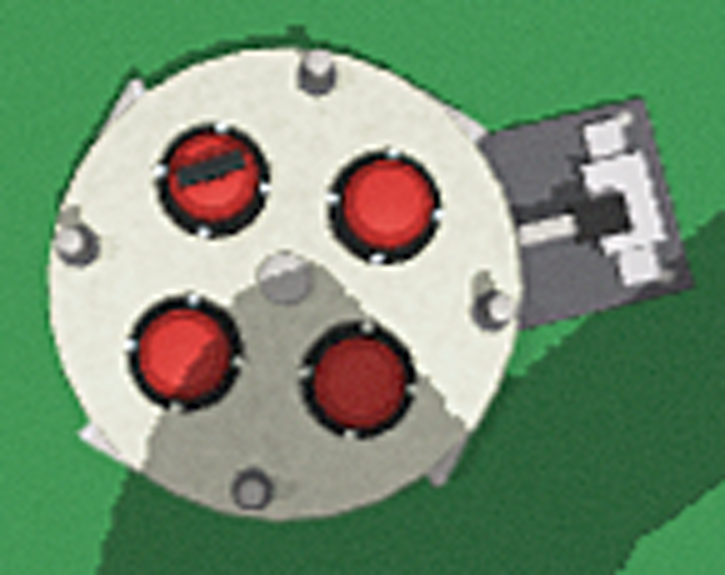

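Run:
```python
from h import *
f=lambda u,v,z:px2w("top",190+(u+.5)/5-.5,165+(v+.5)/5-.5,z)[:2]
P=np.array([f(u,v,.097) for u,v in[(318,64),(73,242),(252,488),(498,308)]])
c=P.mean(0);d=P-c;print("c",c,np.degrees(np.arctan2(d[:,1],d[:,0])),np.linalg.norm(d,axis=1))
for n,u,v,z in[("clipbar",212,168,.103),("a",389,203,.08),("b",180,352,.08),("c",363,378,.08),("hub",286,276,.06)]:
    q=f(u,v,z)-c;print(n,np.degrees(np.arctan2(q[1],q[0])),np.linalg.norm(q))
# plate edges / pawl
for n,a,b,z in[("edge lo",(523,328),(693,290),.03),("edge hi",(490,135),(643,98),.03),("outer",(643,98),(693,290),.03),("pawl",(525,235),(575,225),.045)]:
    A,B=f(*a,z),f(*b,z);print(n,A-c,B-c,np.degrees(np.arctan2(*(B-A)[::-1])))
D=np.load("top0.npz")["d"]
for u,v in[(302,192),(311,207),(314,205),(306,208),(297,211),(320,220),(250,210)]:
    K=cams.calibration("top");T=K["camera_from_world"];q=np.linalg.inv(K["mtx"])@[u,v,1]*D[v,u];print((u,v),np.round(np.linalg.inv(T)@np.r_[q,1],3))
th=np.radians(np.mean((np.degrees(np.arctan2(d[:,1],d[:,0]))-np.array([0,90,180,-90])+180)%360-180))
t=c+.11*np.array([np.cos(th),np.sin(th)]);s=status.get_state();print("post",np.degrees(th),t,s["tcp_pos"],s["eef_rot"])
y=np.radians(s["eef_rot"][2]);w=t-s["tcp_pos"][:2];print("tool dx,dy shares",(w@[np.cos(y),np.sin(y)])/.2,(w@[np.sin(y),-np.cos(y)])/.2,"yaw share",-(np.degrees(th)-180-s["eef_rot"][2])/360)
```

```text
c [0.55127821 0.00604734] [  -9.87771693   80.36636993  170.00396067 -100.25981295] [0.1082378  0.10784434 0.10705793 0.10806686]
clipbar 33.946402150314874 0.06442839889977457
a -56.01065683919085 0.06522197478645678
b 124.722201856194 0.06591362642347293
c -143.8031800579998 0.06516843204627666
hub -24.80256895405164 0.001317706968883159
edge lo [-0.02742313 -0.12786888] [-0.00883898 -0.2208732 ] -78.69996833330617
edge hi [ 0.07776857 -0.11361573] [ 0.09676136 -0.19844237] -77.37955015154263
outer [ 0.09676136 -0.19844237] [-0.00883898 -0.2208732 ] -168.00790126457986
pawl [ 0.02148889 -0.12865353] [ 0.02633276 -0.1556569 ] -79.83043082239229
(302, 192) [ 0.63  -0.15   0.013  1.   ]
(311, 207) [ 0.584 -0.167  0.048  1.   ]
(314, 205) [ 0.589 -0.175  0.048  1.   ]
(306, 208) [ 0.581 -0.153  0.05   1.   ]
(297, 211) [ 0.574 -0.129  0.048  1.   ]
(320, 220) [ 0.551 -0.195  0.02   1.   ]
(250, 210) [ 0.579 -0.003  0.054  1.   ]
post -9.941799819333703 [ 0.65962641 -0.01294391] [ 0.29023565 -0.60896492  0.23973895] [ 1.79915890e+02 -9.58762299e-03 -1.54519361e+02]
tool dx,dy shares -2.9493611925372534 1.8956615965451384 yaw share 0.09839566403162524
```

Call:
step_arm(
  xyz=[
    [-0.05, 0.03, 0],
    [-0.15, 0.1, 0],
    [-0.3, 0.19, 0],
    [-0.45, 0.29, 0],
    [-0.6, 0.39, 0],
    [-0.75, 0.48, 0],
    [-0.9, 0.58, 0],
    [-1, 0.64, 0],
  ],
  yaw=[0, 0, 0, 0, 0, 0, 0, 0],
  claw=[0.32, 0.32, 0.32, 0.32, 0.32, 0.32, 0.32, 0.32],
  grip_force=20,
)

```text
time_s: 0.77
tcp_pos: [0.4169, -0.4047, 0.2406]
eef_rot: [180.0, 0.0, -154.5]
contact_force: [0.9, -1.1, 0.4]
gripper_width: 0.04
gripper_force: 0.0
```

Call:
step_arm(
  xyz=[
    [-0.1, 0.06, 0],
    [-0.25, 0.16, 0],
    [-0.4, 0.26, 0],
    [-0.55, 0.35, 0],
    [-0.7, 0.45, 0],
    [-0.85, 0.55, 0],
    [-1, 0.64, 0],
  ],
  yaw=[0, 0, 0, 0, 0, 0, 0],
  claw=[0.32, 0.32, 0.32, 0.32, 0.32, 0.32, 0.32],
)

```text
time_s: 1.35
tcp_pos: [0.5416, -0.2038, 0.2406]
eef_rot: [180.0, 0.0, -154.5]
contact_force: [0.9, -0.9, 0.5]
gripper_width: 0.0297
gripper_force: 0.0
```

Call:
step_arm(
  xyz=[
    [-0.15, 0.1, 0],
    [-0.3, 0.2, 0],
    [-0.45, 0.3, 0],
    [-0.6, 0.4, 0],
    [-0.75, 0.5, 0],
    [-0.85, 0.56, 0],
    [-0.93, 0.6, 0],
    [-0.95, 0.62, 0],
    [-0.95, 0.62, 0],
    [-0.95, 0.62, 0],
    [-0.95, 0.62, 0],
  ],
  yaw=[0.01, 0.02, 0.03, 0.045, 0.06, 0.075, 0.09, 0.098, 0.098, 0.098, 0.098],
  claw=[0.32, 0.32, 0.32, 0.32, 0.32, 0.32, 0.32, 0.32, 0.32, 0.32, 0.32],
)

```text
time_s: 2.27
tcp_pos: [0.659, -0.0127, 0.2405]
eef_rot: [-180.0, -0.0, 170.3]
contact_force: [0.6, 0.4, 0.3]
gripper_width: 0.0296
gripper_force: 0.0
```

Run:
```python
from h import *
s=status.get_state();p,d=cams.capture("wrist");cv2.imwrite("pics/w1.png",p)
print({k:np.round(s[k],3) for k in("time_s","tcp_pos","eef_rot","joints","contact_force","gripper_width")})
c=cams.calibration("wrist");print(c)
T=np.array(c["T_tool_cam"]);K=c["mtx"]
# predicted post top px
y=np.radians(s["eef_rot"][2]);ex=np.array([np.cos(y),np.sin(y),0]);ey=np.array([np.sin(y),-np.cos(y),0])
w=np.array([.6596,-.0129,.097])-s["tcp_pos"];q=np.linalg.inv(T)@np.r_[w@ex,w@ey,-w[2],1]
r=np.hypot(q[0],q[1]);t=np.arctan2(r,q[2]);print("pred",K[0,2]+K[0,0]*t*q[0]/r,K[1,2]+K[1,1]*t*q[1]/r)
```

```text
{'time_s': np.float64(2.267), 'tcp_pos': array([ 0.659, -0.013,  0.241]), 'eef_rot': array([-1.79996e+02, -1.80000e-02,  1.70307e+02]), 'joints': array([ 1.58140e+01,  1.90800e+01, -1.47700e+00, -4.00000e-03,
       -6.94610e+01, -1.15506e+02]), 'contact_force': array([0.555, 0.383, 0.256]), 'gripper_width': np.float64(0.03)}
{'mtx': array([[297.31863964,   0.        , 257.62895778],
       [  0.        , 297.31863964, 189.82083526],
       [  0.        ,   0.        ,   1.        ]]), 'T_tool_cam': array([[ 1.21633898e-04, -9.54663064e-01, -2.97688462e-01,
         7.96551181e-02],
       [ 9.99999563e-01, -1.59683202e-04,  9.20685667e-04,
         3.64101115e-04],
       [-9.26480447e-04, -2.97688444e-01,  9.54662627e-01,
        -1.43999485e-01],
       [ 0.00000000e+00,  0.00000000e+00,  0.00000000e+00,
         1.00000000e+00]])}
pred 256.8585430196 180.90690989966018
```

View pics/w1.png

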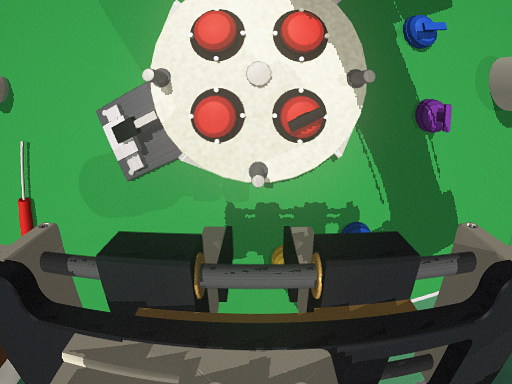

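Post top shows at about (258,180), as predicted; the clip lamp is at (305,118). Going down over the post.

Call:
step_arm(
  xyz=[
    [0, 0, 0.05],
    [0, 0, 0.15],
    [0, 0, 0.27],
    [0, 0, 0.4],
    [0, 0, 0.5],
    [0, 0, 0.58],
    [0, 0, 0.65],
    [0, 0, 0.71],
    [0, 0, 0.76],
    [0, 0, 0.79],
    [0, 0, 0.8],
    [0, 0, 0.8],
    [0, 0, 0.8],
  ],
  yaw=[0, 0, 0, 0, 0, 0, 0, 0, 0, 0, 0, 0, 0],
  claw=[0.32, 0.32, 0.32, 0.32, 0.32, 0.32, 0.32, 0.32, 0.32, 0.32, 0.32, 0.32, 0.32],
)

```text
time_s: 3.4
tcp_pos: [0.6599, -0.0124, 0.0812]
eef_rot: [180.0, 0.1, 170.2]
contact_force: [0.2, -0.4, 0.4]
gripper_width: 0.0299
gripper_force: 0.0
```

Call:
step_arm(
  xyz=[
    [0, 0.014, 0],
    [0.001, 0.029, 0],
    [0.002, 0.043, 0],
    [0.003, 0.0575, 0],
    [0.005, 0.072, 0],
    [0.007, 0.086, 0],
    [0.009, 0.1, 0],
    [0.012, 0.114, 0],
    [0.015, 0.128, 0],
    [0.019, 0.142, 0],
    [0.023, 0.156, 0],
    [0.027, 0.17, 0],
    [0.0315, 0.184, 0],
    [0.0365, 0.197, 0],
    [0.042, 0.2105, 0],
    [0.0475, 0.224, 0],
    [0.0535, 0.237, 0],
    [0.06, 0.25, 0],
    [0.067, 0.262, 0],
    [0.074, 0.275, 0],
  ],
  yaw=[-0.004, -0.008, -0.0125, -0.0165, -0.021, -0.025, -0.029, -0.033, -0.0375, -0.042, -0.046, -0.05, -0.054, -0.058, -0.0625, -0.0665, -0.071, -0.075, -0.079, -0.0833],
  claw=[0.32, 0.32, 0.32, 0.32, 0.32, 0.32, 0.32, 0.32, 0.32, 0.32, 0.32, 0.32, 0.32, 0.32, 0.32, 0.32, 0.32, 0.32, 0.32, 0.32],
)

```text
time_s: 5.07
tcp_pos: [0.6542, 0.0446, 0.0805]
eef_rot: [180.0, 0.0, -159.7]
contact_force: [2.4, -1.5, 0.5]
gripper_width: 0.0296
gripper_force: 1.2
```

Call:
step_arm(
  xyz=[
    [0, 0.014, 0],
    [0.001, 0.029, 0],
    [0.002, 0.043, 0],
    [0.003, 0.0575, 0],
    [0.005, 0.072, 0],
    [0.007, 0.086, 0],
    [0.009, 0.1, 0],
    [0.012, 0.114, 0],
    [0.015, 0.128, 0],
    [0.019, 0.142, 0],
    [0.023, 0.156, 0],
    [0.027, 0.17, 0],
    [0.0315, 0.184, 0],
    [0.0365, 0.197, 0],
    [0.042, 0.2105, 0],
    [0.0475, 0.224, 0],
    [0.0535, 0.237, 0],
    [0.06, 0.25, 0],
    [0.067, 0.262, 0],
    [0.074, 0.275, 0],
  ],
  yaw=[-0.004, -0.008, -0.0125, -0.0165, -0.021, -0.025, -0.029, -0.033, -0.0375, -0.042, -0.046, -0.05, -0.054, -0.058, -0.0625, -0.0665, -0.071, -0.075, -0.079, -0.0833],
  claw=[0.32, 0.32, 0.32, 0.32, 0.32, 0.32, 0.32, 0.32, 0.32, 0.32, 0.32, 0.32, 0.32, 0.32, 0.32, 0.32, 0.32, 0.32, 0.32, 0.32],
)

```text
time_s: 6.73
tcp_pos: [0.6214, 0.091, 0.0806]
eef_rot: [-180.0, 0.0, -129.7]
contact_force: [4.9, -0.9, -1.4]
gripper_width: 0.0299
gripper_force: 2.1
```

Call:
step_arm(
  xyz=[
    [0, 0.014, 0],
    [0.001, 0.029, 0],
    [0.002, 0.043, 0],
    [0.003, 0.0575, 0],
    [0.005, 0.072, 0],
    [0.007, 0.086, 0],
    [0.009, 0.1, 0],
    [0.012, 0.114, 0],
    [0.015, 0.128, 0],
    [0.019, 0.142, 0],
    [0.023, 0.156, 0],
    [0.027, 0.17, 0],
    [0.0315, 0.184, 0],
    [0.0365, 0.197, 0],
    [0.042, 0.2105, 0],
    [0.0475, 0.224, 0],
    [0.0535, 0.237, 0],
    [0.06, 0.25, 0],
    [0.067, 0.262, 0],
    [0.074, 0.275, 0],
  ],
  yaw=[-0.004, -0.008, -0.0125, -0.0165, -0.021, -0.025, -0.029, -0.033, -0.0375, -0.042, -0.046, -0.05, -0.054, -0.058, -0.0625, -0.0665, -0.071, -0.075, -0.079, -0.0833],
  claw=[0.32, 0.32, 0.32, 0.32, 0.32, 0.32, 0.32, 0.32, 0.32, 0.32, 0.32, 0.32, 0.32, 0.32, 0.32, 0.32, 0.32, 0.32, 0.32, 0.32],
)

```text
time_s: 8.4
tcp_pos: [0.5694, 0.1147, 0.0806]
eef_rot: [180.0, 0.0, -99.7]
contact_force: [2.3, 1.6, 0.5]
gripper_width: 0.03
gripper_force: 1.2
```

Force rose and fell as the first tooth passed (tool at 80°). Going on another 60° and looking.

Call:
step_arm(
  xyz=[
    [0, 0.014, 0],
    [0.001, 0.029, 0],
    [0.002, 0.043, 0],
    [0.003, 0.0575, 0],
    [0.005, 0.072, 0],
    [0.007, 0.086, 0],
    [0.009, 0.1, 0],
    [0.012, 0.114, 0],
    [0.015, 0.128, 0],
    [0.019, 0.142, 0],
    [0.023, 0.156, 0],
    [0.027, 0.17, 0],
    [0.0315, 0.184, 0],
    [0.0365, 0.197, 0],
    [0.042, 0.2105, 0],
    [0.0475, 0.224, 0],
    [0.0535, 0.237, 0],
    [0.06, 0.25, 0],
    [0.067, 0.262, 0],
    [0.074, 0.275, 0],
  ],
  yaw=[-0.004, -0.008, -0.0125, -0.0165, -0.021, -0.025, -0.029, -0.033, -0.0375, -0.042, -0.046, -0.05, -0.054, -0.058, -0.0625, -0.0665, -0.071, -0.075, -0.079, -0.0833],
  claw=[0.32, 0.32, 0.32, 0.32, 0.32, 0.32, 0.32, 0.32, 0.32, 0.32, 0.32, 0.32, 0.32, 0.32, 0.32, 0.32, 0.32, 0.32, 0.32, 0.32],
)

```text
time_s: 10.07
tcp_pos: [0.5126, 0.1094, 0.0805]
eef_rot: [180.0, 0.0, -69.7]
contact_force: [2.6, 2.5, 1.0]
gripper_width: 0.0299
gripper_force: 1.2
```

Call:
step_arm(
  xyz=[
    [0, 0.014, 0],
    [0.001, 0.029, 0],
    [0.002, 0.043, 0],
    [0.003, 0.0575, 0],
    [0.005, 0.072, 0],
    [0.007, 0.086, 0],
    [0.009, 0.1, 0],
    [0.012, 0.114, 0],
    [0.015, 0.128, 0],
    [0.019, 0.142, 0],
    [0.023, 0.156, 0],
    [0.027, 0.17, 0],
    [0.0315, 0.184, 0],
    [0.0365, 0.197, 0],
    [0.042, 0.2105, 0],
    [0.0475, 0.224, 0],
    [0.0535, 0.237, 0],
    [0.06, 0.25, 0],
    [0.067, 0.262, 0],
    [0.074, 0.275, 0],
  ],
  yaw=[-0.004, -0.008, -0.0125, -0.0165, -0.021, -0.025, -0.029, -0.033, -0.0375, -0.042, -0.046, -0.05, -0.054, -0.058, -0.0625, -0.0665, -0.071, -0.075, -0.079, -0.0833],
  claw=[0.32, 0.32, 0.32, 0.32, 0.32, 0.32, 0.32, 0.32, 0.32, 0.32, 0.32, 0.32, 0.32, 0.32, 0.32, 0.32, 0.32, 0.32, 0.32, 0.32],
)

```text
time_s: 11.73
tcp_pos: [0.4664, 0.0767, 0.0805]
eef_rot: [-180.0, 0.0, -39.7]
contact_force: [1.8, 3.1, -0.7]
gripper_width: 0.0296
gripper_force: 2.0
```

Run:
```python
from h import *
p,d=cams.capture("top");cv2.imwrite("pics/t2.png",cv2.resize(p[165:280,190:335],None,fx=5,fy=5,interpolation=cv2.INTER_CUBIC))
```

```text
(no output)
```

View pics/t2.png

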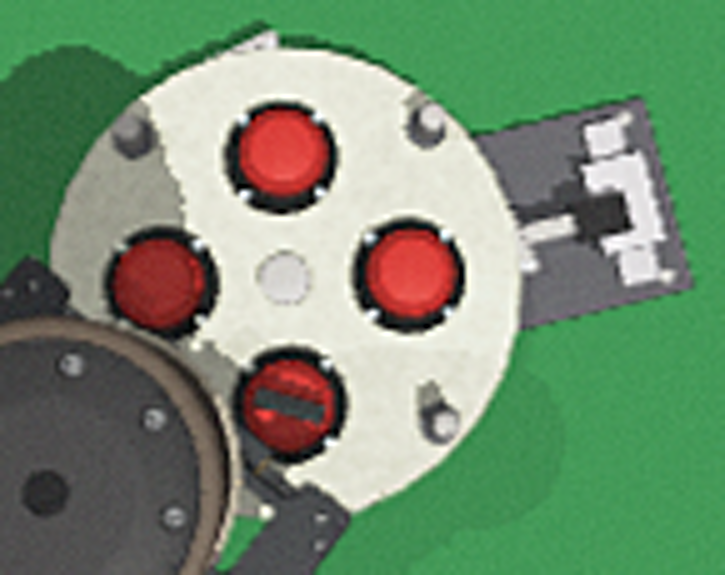

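Call:
step_arm(
  xyz=[
    [0, 0.01, 0],
    [0, 0.019, 0],
    [0.001, 0.029, 0],
    [0.001, 0.038, 0],
    [0.002, 0.048, 0],
    [0.003, 0.0575, 0],
    [0.004, 0.067, 0],
    [0.005, 0.0765, 0],
  ],
  yaw=[-0.003, -0.0055, -0.008, -0.011, -0.014, -0.0165, -0.0195, -0.022],
  claw=[0.32, 0.32, 0.32, 0.32, 0.32, 0.32, 0.32, 0.32],
)

```text
time_s: 12.45
tcp_pos: [0.4574, 0.0642, 0.0807]
eef_rot: [-180.0, -0.0, -31.8]
contact_force: [1.0, 3.7, 0.8]
gripper_width: 0.0298
gripper_force: 1.8
```

Call:
step_arm(
  xyz=[
    [0, 0.01, 0],
    [0, 0.019, 0],
  ],
  yaw=[-0.003, -0.0055],
  claw=[0.32, 0.32],
)

```text
time_s: 12.62
tcp_pos: [0.4553, 0.0607, 0.0807]
eef_rot: [180.0, -0.0, -29.9]
contact_force: [0.8, 2.8, 0.3]
gripper_width: 0.0297
gripper_force: 1.7
```

Call:
step_arm(
  xyz=[
    [0, 0.01, 0],
    [0, 0.019, 0],
  ],
  yaw=[-0.003, -0.0055],
  claw=[0.32, 0.32],
)

```text
time_s: 12.78
tcp_pos: [0.4532, 0.0572, 0.0806]
eef_rot: [180.0, 0.0, -27.9]
contact_force: [1.6, 2.4, 1.0]
gripper_width: 0.0296
gripper_force: 1.0
```

Call:
step_arm(
  xyz=[
    [0, 0.01, 0],
    [0, 0.019, 0],
    [0.001, 0.029, 0],
  ],
  yaw=[-0.003, -0.0055, -0.008],
  claw=[0.32, 0.32, 0.32],
)

```text
time_s: 13.03
tcp_pos: [0.4507, 0.0522, 0.0805]
eef_rot: [180.0, 0.0, -25.0]
contact_force: [0.3, 1.5, 1.5]
gripper_width: 0.0299
gripper_force: 1.1
```

Run:
```python
from h import *
p,d=cams.capture("top");cv2.imwrite("pics/t3.png",cv2.resize(p[165:280,190:335],None,fx=5,fy=5,interpolation=cv2.INTER_CUBIC))
```

```text
(no output)
```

View pics/t3.png

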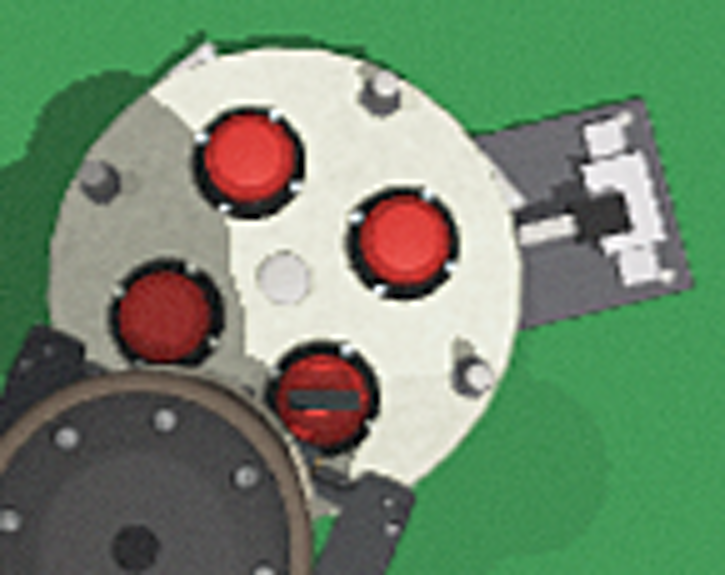

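Tooth end now at (520,200), past the pawl tip at (525,235): the pawl has dropped. Turning back.

Call:
step_arm(
  xyz=[
    [0, -0.01, 0],
    [0, -0.019, 0],
    [0.001, -0.029, 0],
    [0.001, -0.038, 0],
    [0.002, -0.048, 0],
    [0.003, -0.0575, 0],
    [0.004, -0.067, 0],
    [0.005, -0.0765, 0],
    [0.007, -0.086, 0],
  ],
  yaw=[0.003, 0.0055, 0.008, 0.011, 0.014, 0.0165, 0.0195, 0.022, 0.025],
  claw=[0.32, 0.32, 0.32, 0.32, 0.32, 0.32, 0.32, 0.32, 0.32],
)

```text
time_s: 13.83
tcp_pos: [0.4592, 0.0673, 0.0805]
eef_rot: [179.9, 0.0, -34.2]
contact_force: [-0.9, -2.0, 1.3]
gripper_width: 0.0295
gripper_force: 1.0
```

Call:
step_arm(
  xyz=[
    [0, -0.005, 0],
    [0, -0.01, 0],
  ],
  yaw=[0.0015, 0.003],
  claw=[0.32, 0.32],
)

```text
time_s: 14.0
tcp_pos: [0.4604, 0.0689, 0.0805]
eef_rot: [180.0, 0.0, -35.2]
contact_force: [-0.7, -2.1, 1.7]
gripper_width: 0.0297
gripper_force: 1.0
```

Call:
step_arm(
  xyz=[
    [0, -0.005, 0],
    [0, -0.01, 0],
  ],
  yaw=[0.0015, 0.003],
  claw=[0.32, 0.32],
)

```text
time_s: 14.17
tcp_pos: [0.4616, 0.0706, 0.0805]
eef_rot: [180.0, 0.0, -36.3]
contact_force: [-1.2, -1.5, 1.2]
gripper_width: 0.0302
gripper_force: 1.0
```

Call:
step_arm(
  xyz=[
    [0, -0.005, 0],
    [0, -0.005, 0],
  ],
  yaw=[0.0015, 0.0015],
  claw=[0.32, 0.32],
)

```text
time_s: 14.33
tcp_pos: [0.4623, 0.0717, 0.0805]
eef_rot: [180.0, 0.0, -36.8]
contact_force: [-0.6, -0.1, 0.8]
gripper_width: 0.0298
gripper_force: 0.7
```

Call:
step_arm(
  xyz=[
    [0, -0.005, 0],
    [0, -0.005, 0],
  ],
  yaw=[0.0015, 0.0015],
  claw=[0.32, 0.32],
)

```text
time_s: 14.5
tcp_pos: [0.4629, 0.0725, 0.0805]
eef_rot: [180.0, 0.0, -37.4]
contact_force: [-1.8, -0.6, 0.7]
gripper_width: 0.0297
gripper_force: 0.7
```

Call:
step_arm(
  xyz=[
    [0, -0.005, 0],
    [0, -0.005, 0],
  ],
  yaw=[0.0015, 0.0015],
  claw=[0.32, 0.32],
)

```text
time_s: 14.67
tcp_pos: [0.4635, 0.0732, 0.0805]
eef_rot: [180.0, 0.0, -37.9]
contact_force: [-1.1, -1.1, 0.8]
gripper_width: 0.0295
gripper_force: 1.0
```

Call:
step_arm(
  xyz=[
    [0, -0.005, 0],
    [0, -0.005, 0],
  ],
  yaw=[0.0015, 0.0015],
  claw=[0.32, 0.32],
)

```text
time_s: 14.83
tcp_pos: [0.4638, 0.0735, 0.0805]
eef_rot: [179.9, 0.0, -38.5]
contact_force: [-2.7, -4.1, 1.0]
gripper_width: 0.0299
gripper_force: 2.3
```

Call:
step_arm(
  xyz=[
    [0, -0.004, 0],
    [0, -0.004, 0],
  ],
  yaw=[0.001, 0.001],
  claw=[0.32, 0.32],
)

```text
time_s: 15.0
tcp_pos: [0.4639, 0.0737, 0.0804]
eef_rot: [179.9, 0.0, -38.8]
contact_force: [-2.9, -5.8, 3.2]
gripper_width: 0.0302
gripper_force: 3.2
```

Call:
step_arm(
  xyz=[
    [0, -0.005, 0],
    [0, -0.005, 0],
  ],
  yaw=[0, 0],
  claw=[0.32, 0.32],
)

```text
time_s: 15.17
tcp_pos: [0.4641, 0.0739, 0.0804]
eef_rot: [179.8, 0.0, -38.8]
contact_force: [-4.4, -8.3, 5.5]
gripper_width: 0.0298
gripper_force: 4.3
```

Call:
step_arm(
  xyz=[
    [0, -0.003, 0],
    [0, -0.003, 0],
  ],
  yaw=[0, 0],
  claw=[0.32, 0.32],
)

```text
time_s: 15.33
tcp_pos: [0.4641, 0.074, 0.0803]
eef_rot: [179.7, 0.0, -38.8]
contact_force: [-4.8, -7.8, 6.4]
gripper_width: 0.0299
gripper_force: 5.1
```

Call:
step_arm(
  xyz=[
    [0, -0.003, 0],
    [0, -0.003, 0],
    [0, -0.003, 0],
  ],
  yaw=[0, 0, 0],
  claw=[0.32, 0.32, 0.32],
)

```text
time_s: 15.58
tcp_pos: [0.4642, 0.0741, 0.0803]
eef_rot: [179.7, 0.0, -38.8]
contact_force: [-4.6, -11.7, 6.8]
gripper_width: 0.0298
gripper_force: 5.7
```

Run:
```python
from plant import status
s=status.get_state();print(s["contact_force"],s["gripper_force"],s["moment"])
```

```text
[ -4.63490567 -11.73529026   6.82133879] 5.688864290714264 [-3.89082184  1.99255356  0.07943688]
```

Call:
step_arm(
  xyz=[
    [0, -0.001, 0],
    [0, -0.001, 0],
    [0, -0.001, 0],
    [0, -0.001, 0],
  ],
  yaw=[0, 0, 0, 0],
  claw=[0.32, 0.32, 0.32, 0.32],
)

```text
time_s: 15.92
tcp_pos: [0.4642, 0.0742, 0.0803]
eef_rot: [179.7, 0.0, -38.8]
contact_force: [-5.1, -10.8, 7.8]
gripper_width: 0.0298
gripper_force: 6.0
```

Call:
step_arm(
  xyz=[
    [0, 0, 0],
    [0, 0, 0],
    [0, 0, 0],
    [0, 0, 0],
  ],
  yaw=[0, 0, 0, 0],
  claw=[0.32, 0.32, 0.32, 0.32],
)

```text
time_s: 16.25
tcp_pos: [0.4642, 0.0742, 0.0803]
eef_rot: [179.7, 0.1, -38.8]
contact_force: [-4.8, -10.9, 7.4]
gripper_width: 0.0298
gripper_force: 6.0
```

Call:
step_arm(
  xyz=[
    [0, 0, 0],
    [0, 0, 0],
    [0, 0, 0],
  ],
  yaw=[0, 0, 0],
  claw=[0.32, 0.32, 0.32],
)

```text
time_s: 16.5
tcp_pos: [0.4642, 0.0742, 0.0803]
eef_rot: [179.7, 0.0, -38.8]
contact_force: [-4.6, -10.9, 7.1]
gripper_width: 0.0297
gripper_force: 6.0
```

Call:
step_arm(
  xyz=[
    [0, 0.005, 0],
    [0, 0.01, 0],
    [0, 0.02, 0],
    [0, 0.03, 0],
    [0, 0.04, 0],
    [0, 0.05, 0],
    [0, 0.05, 0],
    [0, 0.05, 0],
  ],
  yaw=[0, 0, 0, 0, 0, 0, 0, 0],
  claw=[0.32, 0.32, 0.32, 0.32, 0.32, 0.32, 0.32, 0.32],
)

```text
time_s: 17.17
tcp_pos: [0.4602, 0.0689, 0.0807]
eef_rot: [-180.0, -0.0, -38.8]
contact_force: [-0.7, -0.1, -0.1]
gripper_width: 0.0297
gripper_force: 0.0
```

Call:
step_arm(
  xyz=[
    [0, 0, -0.03],
    [0, 0, -0.1],
    [0, 0, -0.2],
    [0, 0, -0.3],
    [0, 0, -0.4],
    [0, 0, -0.5],
    [0, 0, -0.6],
    [0, 0, -0.7],
    [0, 0, -0.8],
    [0, 0, -0.8],
  ],
  yaw=[0, 0, 0, 0, 0, 0, 0, 0, 0, 0],
  claw=[0.32, 0.32, 0.32, 0.32, 0.32, 0.32, 0.32, 0.32, 0.32, 0.32],
)

```text
time_s: 18.0
tcp_pos: [0.4619, 0.0694, 0.2451]
eef_rot: [-179.7, -0.2, -38.7]
contact_force: [1.6, 0.4, 0.3]
gripper_width: 0.0299
gripper_force: 0.0
```

Call:
step_arm(
  xyz=[
    [-0.1, -0.1, 0],
    [-0.2, -0.25, 0],
    [-0.2, -0.4, 0],
    [-0.2, -0.55, 0],
    [-0.2, -0.7, 0],
    [-0.2, -0.85, 0],
    [-0.2, -1, 0],
    [-0.2, -1, 0],
    [-0.2, -1, 0],
  ],
  yaw=[0, 0, 0, 0, 0, 0, 0, 0, 0],
  claw=[0.32, 0.32, 0.32, 0.32, 0.32, 0.32, 0.32, 0.32, 0.32],
)

```text
time_s: 18.75
tcp_pos: [0.5544, 0.2507, 0.2394]
eef_rot: [179.9, 0.0, -38.7]
contact_force: [-0.7, -0.5, -0.3]
gripper_width: 0.0297
gripper_force: 0.0
```

Run:
```python
from h import *
p,d=cams.capture("top");cv2.imwrite("pics/t4.png",cv2.resize(p[165:280,190:335],None,fx=5,fy=5,interpolation=cv2.INTER_CUBIC))
```

```text
(no output)
```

View pics/t4.png

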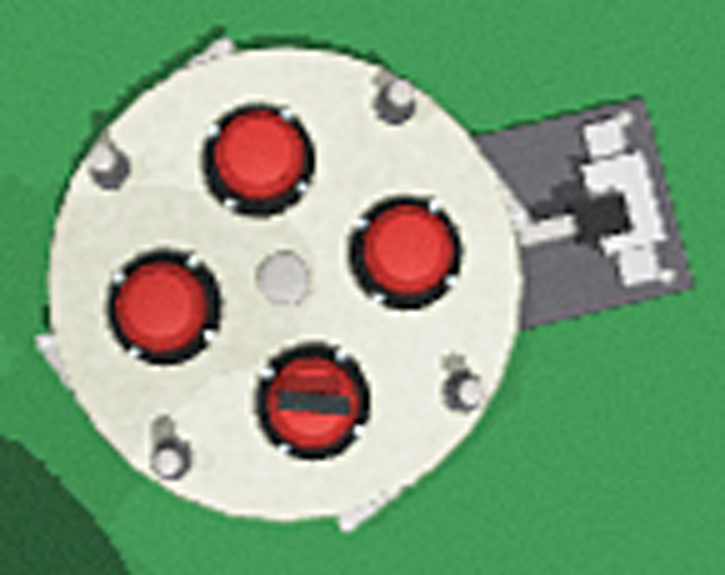

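The tooth end at (522,220) bears on the pawl at (525,232). The clip lamp is at the front, at (313,400), and the lamps sit in their nests.

```bash
python3 -c "
from plant import job;print(job.close_job())"
```

```text
the job is handed in; nothing more can be done
None
```

The job is handed in: the clip lamp is at the front, and the tooth was bedded on the pawl with a push measured at about 11.5–12 N for roughly 0.9 s (highest reading about 12.6 N), then released with the arm clear.

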